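# Clamp a specimen holder on the microscope stage with the push-pull knob

### The arm

A 7-joint arm with a two-finger parallel gripper is mounted at the origin on the work surface. World frame = base frame: x ahead of the robot, y to its left, z up, the work surface at z = 0. Lengths are in m, angles in rad, forces in N, time in s.
With the tool pointing down it reaches from about 0.4 to 0.85 m from the base axis. Payload 4.5 kg.
Tool frame: the origin (TCP) lies on the centre line of the jaws, within the pads' length; the fingertips stand 22 mm ahead of it and the grasp point (between the pads) lies 3 mm ahead of it; z points along the fingers, y is the line along which they close (so a half turn about z gives the same grasp; the last joint's range is limited). The gripper opens to 85 mm and grips with 20 to 120 N. Pads are 22 mm wide; open, the fingers measure 114 mm over their backs; the gripper's body (76 mm by 85 mm) begins 54 mm behind the grasp point. The pads swing forward as they close: fully open they stand 13 mm farther back than shut.
Start: joints at [-1.222, 0.689, -0.195, 1.565, 0.157, 0.902, -0.215], TCP at [0.193, 0.594, 0.253] pointing down, gripper open.
Joint ranges: [-3.01, 3.01], [-0.46, 2.08], [-1.47, 1.51], [0.13, 2.56], [-1, 4.14], [0.04, 2.09], [-2.66, 2.66]. Speed limits (rad/s): [2.57, 2.57, 3.14, 3.14, 3.14, 3.14, 3.14].

### API

Orientations are given as a 3x3 rotation matrix whose columns are the frame's x, y, z axes.
In Python, from rig import r, cams gives the robot as it stands. The module is installed in compiled form; this text tells all that it offers.
- The arm moves only by the tool send_rows, never from a script. Its arguments are lists of equal length, an entry for each row: "linear": the shift along the world's x, y, z in mm, a list of three; "rotation": the turn, a rotation vector about the world's x, y, z in rad, a list of three; "hand": the closure, from -1 (fully open) to 1 (shut). In form: {"linear": [[dx, dy, dz], ...], "rotation": [[rx, ry, rz], ...], "hand": [hand, ...]}. A call has 1 to 12 rows; each row is the pose to reach, as a shift and turn from the pose commanded when the call began; what a row does not reach only later rows make up. A row lasts 1/12 s, in which the tool goes at most 41.7 mm and 7.16 degrees, less where a joint would pass 70% of its speed; a pose out of reach is approached as far as the arm can. A call with a gripper value outside its range is refused whole. The fingers move at their own pace and stop on an object; the grip force is fixed at half the most. Time passes only in rows, so rows that repeat a pose let the fingers close. It gives the time, the measured TCP pose, the force, the opening and the grip force at its end, in the units of the state.
- r.read_state(): the state, without advancing time (a new reading comes with each control period).
- cams.read_camera(name): name is "side" or "top" or "wrist"; returns a dict with "color" (480x640x3 uint8, red, green, blue), "K" (3x3 intrinsics, pixels), "k1" (the pictures are not rectified: a ray, as slopes to the right and down, at radius r is drawn at 1 + k1 r^2 times it, then the intrinsics apply), "T" (4x4, takes a point from camera to world coordinates); the wrist camera has in their place "tool_from_camera" (4x4, takes a point from camera to tool coordinates, whose origin is the TCP and whose axes are the flange's). Camera axes: x right, y up, looking along -z (the intrinsics and any distortion apply to the point x, -y, -z); pixel columns grow to the right and rows downward; lengths in m; the calibration is good to about 2 mm. A picture is of the moment at which its call begins: read the wrist's pose just before it. There is no depth.
- r.sign_off(): hands the job in; it is judged then, once.
The state is a dict: "clock": time; "joints": joint angles; "joint_velocities": joint speeds; "tau": joint torques, N m; "eef_pos": TCP position; "ee_rot": TCP orientation; "wrist_force": force on the tool from outside, world axes, zero at the start; "ft_torque": the same for the moment, N m; "opening": finger opening in m; "finger_force": force on a finger pad.
Only numpy, scipy, OpenCV 4.12 (cv2) and the standard library are available. Lean on these libraries where they do the work, as an engineer would, in place of code of your own. Each camera call takes 0.05 s, during which the arm holds its last target. There are 200 camera calls.

### The job

Load the holder with the round specimen on the microscope stage: pull the clamp knob under the microscope head out until it snaps to its detent and stays out by itself, and set the holder down flat in the loading bay between the clamp jaw and the rear stop, long side running from jaw to stop. Then push the knob fully home, so that the jaw grips the holder against the stop, but do not ram it: a hard push squeezes the specimen. Do not knock the microscope head, and leave the square-specimen holder, the beaker and the jar where they are.

Things in the scene. Friction and masses are not known exactly. Their poses are not given: they have to be found in the camera images.
- knob (a point): Centre of the black clamp knob's head: round, 28 mm across, 18 mm long, on a level 10 mm steel shaft out of the dark stage's front face, 52 mm above the table. Axes are the microscope's: x inward along the shaft (the knob is pulled to -x), y left along the stage, z up. Home, it is 34 mm in front of the stage face (28 mm from a 32 mm round bezel). The microscope head overhangs it: see head.
- clamp (a joint): Travel of knob and jaw, m: 0 = home, bay empty (as at start); grows when pulled. An over-centre spring holds it home with 6 N; the pull eases to nothing at 7 mm, then the spring drives the knob out to its detent at 20 mm, and it stays. Pushing in takes up to 9 N until 7 mm, then it snaps in; a holder may stall it at 5 to 7 mm until pushed on. Home is when the jaw meets the holder, at about 2 mm.
- bay (a point): Middle of the loading bay's floor on the stage top, 85 mm above the table, 200 mm right (-y) of the knob's axis; axes as the knob's. Rear stop: aluminium block 50 mm wide, 13 mm high, face at x = +40 mm. Two aluminium side rails (x = -28 to +28 mm): inner faces at y = -34 and +34 mm, upright for 6 mm, then flaring outward up to 15 mm high. The clamp jaw closes the bay on the robot's side.
- jaw (a point): Middle of the steel clamp jaw's face (block 44 mm wide, 13 mm high, facing the rear stop), 6 mm above the bay's floor; axes as the knob's. In the bay's frame its x is -38 mm minus the joint value: with the knob home there is no room for an 80 mm holder, at the detent it leaves about 98 mm up to the stop.
- head: Cream optical head fixed over the stage. Origin on the table, 124 mm inward (+x) of the home knob's centre; same axes. Housing: x = -100 to +200, y = -85 to +85, z = 170 to 295 mm; eyepieces and camera on it up to 560 mm. Its underside is 118 mm above the knob's axis, beginning 24 mm behind the knob's centre: an upright gripper over the knob hits it, so come tilted, leaning back to the robot.
- holder_centre (a point): The holder to load: an aluminium plate 80 x 60 x 8 mm with, in its middle, an upright ROUND black resin specimen 32 mm in diameter and 30 mm high (38 mm over all; about 0.16 kg). This point is the centre of the specimen, 23 mm above the plate's underside; x = the plate's long side, z = up. It may be loaded either way round.
- spare_centre (a point): Bystander: a holder with the same plate but a SQUARE specimen, 32 x 32 x 30 mm; point and axes as for the other holder. Leave it.
- beaker_rim (a point): Bystander: glass beaker, 60 mm wide, 80 mm high; centre of its rim.
- jar: Bystander: white jar, 60 mm wide, 85 mm high; origin under its base.
Not all that is in view belongs to the job. What is shaped like the part that bears holder_centre but blue is not meant.

How it is judged:
By the outcome, as a careful person would: the job done as asked, in the order asked, and still so for the second after the job is handed in, with the robot touching nothing.
It also fails if it takes over 64 s, if anything falls off the work surface, if the arm or the gripper's body presses on something with over 40 N, if the wrist force passes 120 N, or if a joint passes its speed limit or range.

## Working session

There is one attempt and no reset: what is moved stays moved. The work goes in short steps, Python scripts to look and compute and a tool call to move; the robot and the scene stay as the last step left them, time stands still between calls to the robot, and variables do not carry over. Pictures are saved under pics/ and viewed, at most 10 in all, crops included, and the job is handed in when it is done.

Besides the shell and the picture viewer there is one more tool, called after "Call:" as a command line: name --argument value ..., lists and objects as JSON in quotes. send_rows: Moves the arm, as the interface text tells. Its arguments: {"type":"object","properties":{"linear":{"type":"array"},"rotation":{"type":"array"},"hand":{"type":"array"}},"required":["linear","rotation","hand"]}

```bash
mkdir -p pics
cat > h.py <<'E'
import numpy as np, cv2
from rig import r, cams
def grab(name, fn=None):
    s=r.read_state(); c=cams.read_camera(name)
    if name=='wrist':
        T=np.eye(4); T[:3,:3]=s['ee_rot']; T[:3,3]=s['eef_pos']; c['T']=T@np.array(c['tool_from_camera'])
    np.savez(f'{fn or name}.npz',T=c['T'],K=c['K'],k1=c['k1'],color=c['color'])
    return c
def load(n): return np.load(f'{n}.npz')
def ray(c,u,v):
    K=np.array(c['K']);k=float(c['k1'])
    p=cv2.undistortPoints(np.array([[[u,v]]],float),K,np.array([k,0,0,0,0.]))[0,0]
    T=np.array(c['T']); d=T[:3,:3]@np.array([p[0],-p[1],-1]); return T[:3,3],d/np.linalg.norm(d)
def atz(c,u,v,z):
    o,d=ray(c,u,v); return o+d*(z-o[2])/d[2]
def proj(c,P):
    T=np.array(c['T']);q=T[:3,:3].T@(np.array(P)-T[:3,3]);x,y=q[0]/-q[2],-q[1]/-q[2]
    f=1+float(c['k1'])*(x*x+y*y);K=np.array(c['K']);return np.array([K[0,0]*x*f+K[0,2],K[1,1]*y*f+K[1,2]])
def tri(rays):
    A=0;b=0
    for o,d in rays:
        M=np.eye(3)-np.outer(d,d);A=A+M;b=b+M@o
    p=np.linalg.solve(A,b);return p,[np.linalg.norm((np.eye(3)-np.outer(d,d))@(p-o)) for o,d in rays]
def save(img,fn): cv2.imwrite('pics/'+fn,img[:,:,::-1])
def crop(c,u0,v0,w,h,s,fn): save(cv2.resize(c['color'][v0:v0+h,u0:u0+w],None,fx=s,fy=s,interpolation=cv2.INTER_CUBIC),fn)
E
python3 - <<'E'
from h import *
for n in('side','top'):
    c=grab(n);save(c['color'],n+'0.png');print(n,np.round(c['T'],3).tolist(),c['K'],c['k1'])
s=r.read_state();print(s['eef_pos'],s['ee_rot'],s['wrist_force'],s['opening'],s['clock'])
E
```

```text
side [[1.0, -0.003, -0.031, 0.51], [-0.025, 0.494, -0.869, -1.092], [0.018, 0.87, 0.493, 0.734], [0.0, 0.0, 0.0, 1.0]] [[550.91168554   0.         315.88895853]
 [  0.         550.91168554 241.95949942]
 [  0.           0.           1.        ]] -0.08392023124912076
top [[-0.015, 0.995, -0.099, 0.464], [-1.0, -0.016, -0.008, 0.041], [-0.009, 0.099, 0.995, 0.985], [0.0, 0.0, 0.0, 1.0]] [[466.39013526   0.         320.50666661]
 [  0.         466.39013526 235.26640414]
 [  0.           0.           1.        ]] -0.08296092638932757
[0.19338061 0.59375411 0.25254484] [[-9.50903045e-01  3.09488678e-01 -3.96390165e-04]
 [ 3.09488905e-01  9.50901653e-01 -1.63196270e-03]
 [-1.28145916e-04 -1.67451666e-03 -9.99998590e-01]] [-0.04078921  0.2164987  -1.4751142 ] 0.08542852023407708 0.1
```

View pics/side0.png

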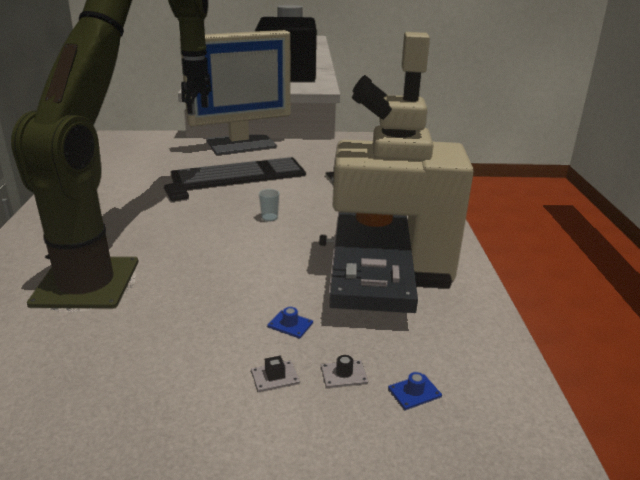

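View pics/top0.png

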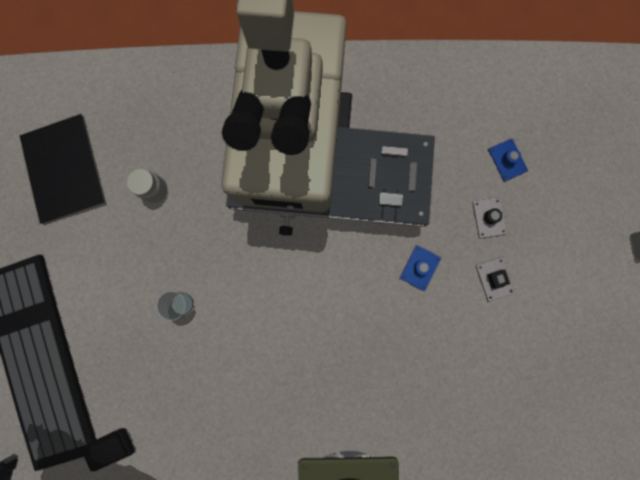

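The side view shows the round holder at (345,365), the square spare at (275,368) and two blue decoys at (290,317) and (415,383). In the top view these are at (493,216), (498,280), (421,267) and (511,157). The knob is at side (323,240) and top (286,231). I choose the grey plate with the round specimen and will check it in one close crop composite.

Run:
```python
from h import *
t=load('top');s=load('side')
f=lambda c,u,v,w,h:cv2.resize(c['color'][v:v+h,u:u+w],(400,300),interpolation=cv2.INTER_CUBIC)
# each 80x60 px x5
a=f(t,455,190,80,60);b=f(t,350,140,100,75);c=f(s,310,340,80,60);d=f(s,315,225,108,81)
im=np.vstack([np.hstack([a,b]),np.hstack([c,d])]);im=np.clip(im.astype(float)*1.6,0,255).astype(np.uint8)
save(im,'comp.png')
```

```text
(no output)
```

View pics/comp.png

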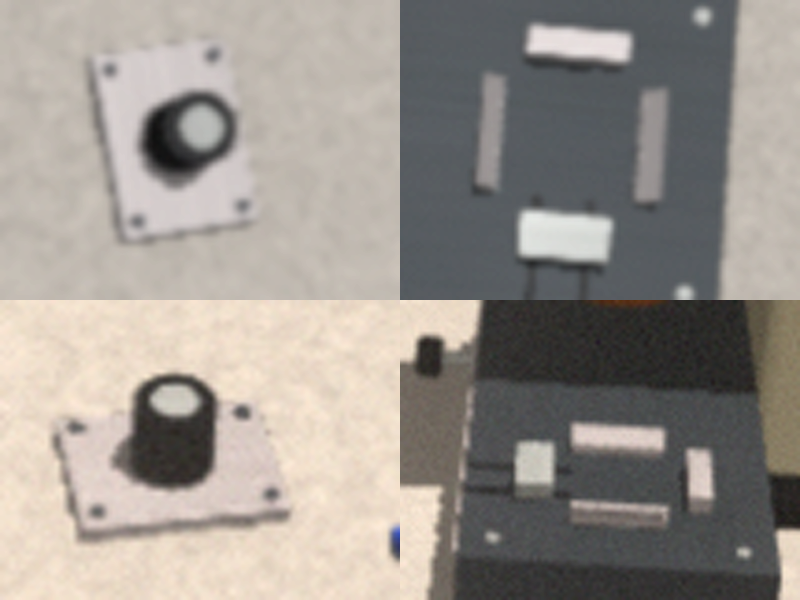

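Run:
```python
from h import *
t=load('top');s=load('side')
A=lambda x,y:(455+x/5,190+y/5)
B=lambda x,y:(350+(x-400)/4,140+y/4)
C=lambda x,y:(310+x/5,340+(y-300)/5)
D=lambda x,y:(315+(x-400)/400*108,225+(y-300)/400*108)
pr=lambda n,p:print(n,np.round(p,4))
cs=[atz(t,*A(*p),.008) for p in((90,55),(232,45),(257,218),(125,240))]
for c in cs: pr('plate',c)
pr('plate c',np.mean(cs,0)); d=cs[0]-cs[3]+cs[1]-cs[2];print('len',[np.linalg.norm(cs[i]-cs[i-1]) for i in range(4)],'yaw',np.degrees(np.arctan2(d[1],d[0])))
pr('spec top',atz(t,*A(204,127),.038));pr('spec side',atz(s,*C(175,400),.038))
cs2=[atz(s,*C(*p),.008) for p in((55,424),(262,412),(290,515),(82,532))]
for c in cs2: pr('plateS',c)
pr('plate cS',np.mean(cs2,0));
pr('knob tri',tri([ray(t,286,231),ray(s,*D(430,355))])[0]);print(tri([ray(t,286,231),ray(s,*D(430,355))])[1])
pr('knob t',atz(t,286,231,.052));pr('knob s',atz(s,*D(430,355),.052))
for n,p in dict(stopL=(527,53),stopR=(632,64),stopbackL=(530,25),stopbackR=(633,33),jawL=(520,212),jawR=(613,217),jawnearL=(518,257),jawnearR=(608,264)).items(): pr(n,atz(t,*B(*p),.098))
for n,p in dict(railL_tl=(485,74),railL_tr=(505,75),railL_bl=(474,190),railR_tl=(643,90),railR_tr=(667,90),railR_bl=(636,202),railR_br=(657,204)).items(): pr(n,atz(t,*B(*p),.1))
for n,p in dict(stop_nearleft=(688,450),stop_nearright=(692,502),jaw_far=(554,443),jaw_near=(553,487)).items(): pr('S'+n,atz(s,*D(*p),.098))
```

```text
plate [ 0.6294 -0.2778  0.008 ]
plate [ 0.633  -0.3399  0.008 ]
plate [ 0.5583 -0.3466  0.008 ]
plate [ 0.5499 -0.2889  0.008 ]
plate c [ 0.5926 -0.3133  0.008 ]
len [np.float64(0.08028633550110248), np.float64(0.06224354736952726), np.float64(0.07493857609890818), np.float64(0.05828842365597082)] yaw 6.590894215039322
spec top [ 0.5936 -0.3144  0.038 ]
spec side [ 0.5971 -0.3115  0.038 ]
plateS [ 0.5536 -0.2912  0.008 ]
plateS [ 0.6341 -0.2851  0.008 ]
plateS [ 0.6391 -0.3414  0.008 ]
plateS [ 0.5616 -0.3494  0.008 ]
plate cS [ 0.5971 -0.3168  0.008 ]
knob tri [0.5689 0.1177 0.0535]
[np.float64(0.002642010096589953), np.float64(0.002642010096590236)]
knob t [0.5664 0.1178 0.052 ]
knob s [0.5717 0.121  0.052 ]
stopL [ 0.711  -0.0738  0.098 ]
stopR [ 0.7048 -0.125   0.098 ]
stopbackL [ 0.725  -0.0757  0.098 ]
stopbackR [ 0.7204 -0.1261  0.098 ]
jawL [ 0.6322 -0.068   0.098 ]
jawR [ 0.6291 -0.1129  0.098 ]
jawnearL [ 0.6103 -0.0664  0.098 ]
jawnearR [ 0.6062 -0.1097  0.098 ]
railL_tl [ 0.7002 -0.0528  0.1   ]
railL_tr [ 0.6996 -0.0625  0.1   ]
railL_bl [ 0.643  -0.0458  0.1   ]
railR_tl [ 0.6912 -0.1295  0.1   ]
railR_tr [ 0.6911 -0.1412  0.1   ]
railR_bl [ 0.636  -0.1239  0.1   ]
railR_br [ 0.6348 -0.1341  0.1   ]
Sstop_nearleft [ 0.7161 -0.0745  0.098 ]
Sstop_nearright [ 0.7102 -0.1301  0.098 ]
Sjaw_far [ 0.6372 -0.0668  0.098 ]
Sjaw_near [ 0.6324 -0.1145  0.098 ]
```

The crop confirms the choice: a grey plate about 80 x 60 mm with a round specimen, at about (0.594, -0.314), yaw about 6.6°. The scope yaw is about -6°, the bay about (0.672, -0.095) and the knob about (0.569, 0.119, 0.053). The knob-to-bay offset agrees with the 200 mm given. I'll move to a pre-pose tilted 45° in front of the knob.

```bash
cat >> h.py <<'E'
from scipy.spatial.transform import Rotation as Ro
def Rt(yaw,tilt): # deg; tool y along left axis of a frame yawed by yaw; tilt: fingers lean forward
    return (Ro.from_euler('z',yaw,degrees=True)*Ro.from_euler('y',-tilt,degrees=True)*Ro.from_matrix(np.array([[-1,0,0],[0,1,0],[0,0,-1.]]))).as_matrix()
def to(P,R): # P: grasp point target (3 mm ahead of TCP)
    s=r.read_state(); tcp=np.array(P)-R[:,2]*.003
    print('lin mm',np.round((tcp-s['eef_pos'])*1e3,1),'rot',np.round(Ro.from_matrix(R@np.array(s['ee_rot']).T).as_rotvec(),4),'t',round(s['clock'],2),'F',np.round(s['wrist_force'],1),'open',s['opening'])
E
python3 - <<'E'
from h import *
R=Rt(-6,45);K=np.array([.569,.119,.053]);to(K-.11*R[:,2],R);print(R)
E
```

```text
lin mm [ 296.2 -466.4 -119.6] rot [-0.1622 -0.7698  0.1997] t 0.1 F [-0.   0.2 -1.5] open 0.08542852023407708
[[-7.03233176e-01  1.04528463e-01  7.03233176e-01]
 [ 7.39127852e-02  9.94521895e-01 -7.39127852e-02]
 [-7.07106781e-01  6.93889390e-18 -7.07106781e-01]]
```

Call:
send_rows --linear '[[20, -33, 0], [40, -66, 0], [60, -99, 0], [80, -130, 0], [102, -162, 0], [124, -195, 0], [146, -228, 0], [168, -260, 0], [190, -293, 0], [210, -325, -10], [230, -358, -25], [248, -390, -40]]' --rotation '[[0, 0, 0], [0, 0, 0], [-0.016, -0.077, 0.02], [-0.032, -0.154, 0.04], [-0.049, -0.231, 0.06], [-0.065, -0.308, 0.08], [-0.081, -0.385, 0.1], [-0.097, -0.462, 0.12], [-0.113, -0.539, 0.14], [-0.13, -0.616, 0.16], [-0.146, -0.693, 0.18], [-0.162, -0.77, 0.2]]' --hand '[-1, -1, -1, -1, -1, -1, -1, -1, -1, -1, -1, -1]'

```text
clock: 1.1
eef_pos: [0.4002, 0.2674, 0.2463]
ee_rot: [[-0.791, 0.178, 0.585], [0.125, 0.984, -0.13], [-0.599, -0.03, -0.801]]
wrist_force: [0.1, -0.3, 0.1]
opening: 0.0852
finger_force: 0.0
```

Run:
```python
from h import *
R=Rt(-6,45);K=np.array([.569,.119,.053]);to(K-.11*R[:,2],R);print(r.read_state()['joints'])
```

```text
lin mm [  89.3 -140.1 -113.4] rot [ 0.0089 -0.1461  0.0766] t 1.1 F [ 0.1 -0.3  0.1] open 0.08517102083751177
[-1.36339303  0.59301211  0.45992881  2.36859003  1.59269364  0.34799223
 -1.15430553]
```

Call:
send_rows --linear '[[0, 0, 0], [0, 0, 0]]' --rotation '[[0, 0, 0], [0, 0, 0]]' --hand '[-1, -1]'

```text
clock: 1.27
eef_pos: [0.3997, 0.2677, 0.2457]
ee_rot: [[-0.793, 0.179, 0.582], [0.126, 0.983, -0.131], [-0.596, -0.031, -0.803]]
wrist_force: [-0.4, 0.5, -0.0]
opening: 0.0856
finger_force: 0.0
```

Run:
```python
from h import *
R=Rt(-6,45);K=np.array([.569,.119,.053]);to(K-.11*R[:,2],R);print(r.read_state()['joints'])
```

```text
lin mm [  89.9 -140.4 -112.8] rot [ 0.01   -0.1499  0.0775] t 1.27 F [-0.4  0.5 -0. ] open 0.08559248879089368
[-1.36305341  0.59325292  0.45959654  2.36633968  1.57846268  0.34550243
 -1.13984682]
```

Call:
send_rows --linear '[[10, -16, -5], [20, -32, -14], [30, -48, -25], [40, -64, -40], [50, -80, -55], [60, -96, -70], [70, -112, -85], [80, -127, -98], [90, -140, -113], [90, -140, -113], [90, -140, -113], [90, -140, -113]]' --rotation '[[0, 0, 0], [0, -0.02, 0.01], [0.002, -0.04, 0.02], [0.004, -0.06, 0.03], [0.005, -0.08, 0.04], [0.006, -0.1, 0.05], [0.008, -0.12, 0.06], [0.01, -0.14, 0.07], [0.01, -0.15, 0.078], [0.01, -0.15, 0.078], [0.01, -0.15, 0.078], [0.01, -0.15, 0.078]]' --hand '[-1, -1, -1, -1, -1, -1, -1, -1, -1, -1, -1, -1]'

```text
clock: 2.27
eef_pos: [0.4771, 0.1803, 0.1227]
ee_rot: [[-0.721, 0.054, 0.691], [0.021, 0.998, -0.056], [-0.693, -0.026, -0.721]]
wrist_force: [-1.3, 2.7, -1.9]
opening: 0.0853
finger_force: 0.0
```

Run:
```python
from h import *
R=Rt(-6,45);K=np.array([.569,.119,.053]);to(K-.11*R[:,2],R);print(r.read_state()['joints'])
c=grab('wrist','w1');save(c['color'],'w1.png');print(proj(c,K))
```

```text
lin mm [ 12.4 -53.   10.2] rot [ 0.0242 -0.0215 -0.0501] t 2.27 F [-1.3  2.7 -1.9] open 0.0852699137833527
[-0.17349678  1.24159726 -1.1999683   2.55485405  1.94926026  1.81798164
 -1.20032759]
[237.09689164 268.70362422]
```

View pics/w1.png

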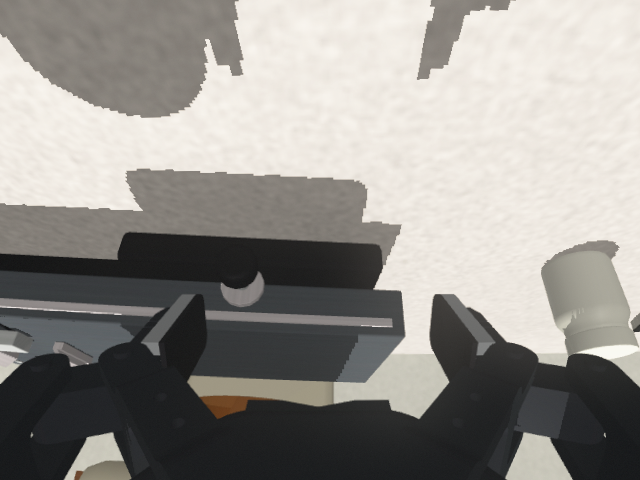

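The wrist view shows the knob at (238,265), against (237,269) predicted, so the estimate holds. The arm is near joint 4's limit at 45°, so I'll use a steeper tilt of 32°.

Run:
```python
from h import *
R=Rt(-6,32);K=np.array([.569,.119,.053]);to(K-.09*R[:,2],R)
```

```text
lin mm [ 44.  -52.7  13.5] rot [ 0.0399  0.1952 -0.0465] t 2.32 F [ 1.  -3.5 -1.6] open 0.0857469770161438
```

Call:
send_rows --linear '[[4, -5, 4], [8, -10, 8], [12, -15, 10], [16, -20, 12], [21, -26, 14], [26, -32, 14], [31, -38, 14], [36, -44, 14], [40, -50, 14], [44, -53, 14], [44, -53, 14], [44, -53, 14]]' --rotation '[[0.004, 0.02, -0.005], [0.008, 0.04, -0.01], [0.012, 0.06, -0.014], [0.016, 0.08, -0.018], [0.02, 0.1, -0.023], [0.024, 0.12, -0.028], [0.028, 0.14, -0.033], [0.032, 0.16, -0.038], [0.036, 0.18, -0.042], [0.04, 0.195, -0.0465], [0.04, 0.195, -0.0465], [0.04, 0.195, -0.0465]]' --hand '[-1, -1, -1, -1, -1, -1, -1, -1, -1, -1, -1, -1]'

```text
clock: 3.32
eef_pos: [0.5209, 0.1276, 0.1368]
ee_rot: [[-0.838, 0.098, 0.537], [0.084, 0.995, -0.051], [-0.539, 0.003, -0.842]]
wrist_force: [-0.9, 0.1, -1.0]
opening: 0.0854
finger_force: 0.0
```

Run:
```python
from h import *
R=Rt(-6,32);K=np.array([.569,.119,.053]);to(K-.09*R[:,2],R);print(r.read_state()['joints'])
c=grab('wrist','w2');p=proj(c,K);print(p);u,v=np.round(p-[80,60]).astype(int);print(u,v)
c=dict(c);c['color']=np.clip((c['color']/255.)**.5*255,0,255).astype(np.uint8);crop(c,u,v,160,120,5,'w2.png')
```

```text
lin mm [-0.9 -3.5 -5. ] rot [-0.0016  0.0108 -0.0062] t 3.32 F [-0.9  0.1 -1. ] open 0.08537040226050853
[ 0.17152754  1.11835099 -1.27730304  2.37891776  1.89555304  1.42754717
 -0.78627265]
[311.69671149 243.67389677]
232 184
```

View pics/w2.png

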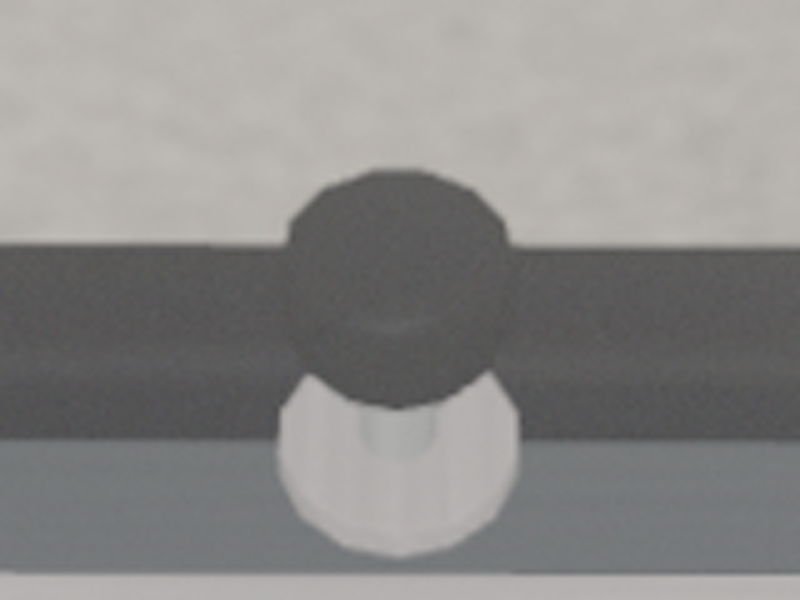

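The knob silhouette centre is at crop (399,288), against (398,298) predicted, about 1 mm off. I'll advance onto it.

Run:
```python
from h import *
R=Rt(-6,32);K=np.array([.568,.119,.052]);to(K-.004*R[:,2],R)
```

```text
lin mm [ 43.7  -8.7 -78.8] rot [-0.0022  0.0109 -0.0076] t 3.37 F [-0.   0.1 -0.1] open 0.08544998090837123
```

Call:
send_rows --linear '[[5, -2, -9], [10, -4, -18], [15, -5, -27], [20, -6, -36], [25, -7, -45], [30, -8, -54], [34, -8, -62], [38, -9, -69], [41, -9, -75], [44, -9, -79], [44, -9, -79], [44, -9, -79]]' --rotation '[[0, 0.002, -0.001], [0, 0.004, -0.002], [0, 0.006, -0.003], [0, 0.008, -0.004], [0, 0.01, -0.006], [0, 0.01, -0.007], [0, 0.01, -0.007], [0, 0.01, -0.007], [0, 0.01, -0.007], [0, 0.01, -0.007], [0, 0.01, -0.007], [0, 0.01, -0.007]]' --hand '[-1, -1, -1, -1, -1, -1, -1, -1, -1, -1, -1, -1]'

```text
clock: 4.37
eef_pos: [0.5649, 0.1192, 0.0577]
ee_rot: [[-0.842, 0.104, 0.529], [0.091, 0.995, -0.051], [-0.531, 0.005, -0.847]]
wrist_force: [-0.2, 0.6, 1.1]
opening: 0.0854
finger_force: 0.0
```

Run:
```python
from h import *
R=Rt(-6,32);K=np.array([.568,.119,.052]);to(K-.004*R[:,2],R);print(r.read_state()['joints'])
```

```text
lin mm [-0.5  0.2  0.3] rot [-0.0047  0.0019 -0.    ] t 4.37 F [-0.2  0.6  1.1] open 0.08541006576833354
[ 0.20627333  1.28355392 -1.17142994  2.26916146  2.07686878  1.41389269
 -0.70276714]
```

Call:
send_rows --linear '[[0, 0, 0], [0, 0, 0], [0, 0, 0], [0, 0, 0], [0, 0, 0], [0, 0, 0], [0, 0, 0], [0, 0, 0]]' --rotation '[[0, 0, 0], [0, 0, 0], [0, 0, 0], [0, 0, 0], [0, 0, 0], [0, 0, 0], [0, 0, 0], [0, 0, 0]]' --hand '[0, 0.5, 1, 1, 1, 1, 1, 1]'

```text
clock: 5.03
eef_pos: [0.5647, 0.1195, 0.0582]
ee_rot: [[-0.842, 0.104, 0.529], [0.09, 0.995, -0.051], [-0.532, 0.005, -0.847]]
wrist_force: [-2.6, 0.1, 5.2]
opening: 0.0259
finger_force: 58.9
```

Call:
send_rows --linear '[[-2, 0.2, 0], [-4, 0.4, 0], [-6, 0.6, 0], [-8, 0.8, 0], [-10, 1, 0], [-12, 1.3, 0], [-14, 1.5, 0], [-16, 1.7, 0], [-18, 1.9, 0], [-20, 2.1, 0], [-20, 2.1, 0], [-20, 2.1, 0]]' --rotation '[[0, 0, 0], [0, 0, 0], [0, 0, 0], [0, 0, 0], [0, 0, 0], [0, 0, 0], [0, 0, 0], [0, 0, 0], [0, 0, 0], [0, 0, 0], [0, 0, 0], [0, 0, 0]]' --hand '[1, 1, 1, 1, 1, 1, 1, 1, 1, 1, 1, 1]'

```text
clock: 6.03
eef_pos: [0.5448, 0.1216, 0.0581]
ee_rot: [[-0.842, 0.103, 0.529], [0.09, 0.995, -0.051], [-0.532, 0.005, -0.847]]
wrist_force: [-0.7, 0.5, 6.4]
opening: 0.0256
finger_force: 60.5
```

Run:
```python
from h import *
s=r.read_state();print(s['eef_pos'],s['wrist_force'],s['joints'])
```

```text
[0.54477125 0.12159045 0.05813189] [-0.74774675  0.49749191  6.3902868 ] [ 0.1818168   1.28851188 -1.17813479  2.32291562  2.07428586  1.4574077
 -0.76704826]
```

The TCP moved 20 mm with low force. I'll release and back off along the tool axis.

Call:
send_rows --linear '[[0, 0, 0], [0, 0, 0], [0, 0, 0], [0, 0, 0], [0, 0, 0], [-5, 0, 8], [-10, 1, 17], [-15, 1, 27], [-20, 2, 38], [-25, 2, 50], [-30, 2, 64], [-33, 2, 78]]' --rotation '[[0, 0, 0], [0, 0, 0], [0, 0, 0], [0, 0, 0], [0, 0, 0], [0, 0, 0], [0, 0, 0], [0, 0, 0], [0, 0, 0], [0, 0, 0], [0, 0, 0], [0, 0, 0]]' --hand '[-1, -1, -1, -1, -1, -1, -1, -1, -1, -1, -1, -1]'

```text
clock: 7.03
eef_pos: [0.5107, 0.1236, 0.1372]
ee_rot: [[-0.842, 0.102, 0.529], [0.089, 0.995, -0.05], [-0.531, 0.005, -0.847]]
wrist_force: [0.2, -0.0, -0.2]
opening: 0.0853
finger_force: 0.0
```

Run:
```python
from h import *
c=grab('wrist','w3');K=np.array([.548,.121,.052]);p=proj(c,K);print(p, proj(c,[.568,.119,.052]))
print(r.read_state()['eef_pos'])
t=grab('top','t3');s=grab('side','s3')
g=lambda c,u,v:np.clip((cv2.resize(c['color'][v:v+60,u:u+80],(400,300),interpolation=cv2.INTER_CUBIC)/255.)**.6*255,0,255).astype(np.uint8)
u,v=np.clip(np.round(p-[40,30]).astype(int),0,[560,420]);print(u,v)
save(np.hstack([g(t,360,140),cv2.resize(c['color'],(400,300))]),'w3.png')
```

```text
[319.97421848 230.18075907] [319.94504695 252.73257767]
[0.51134261 0.12443799 0.13983157]
280 200
```

View pics/w3.png

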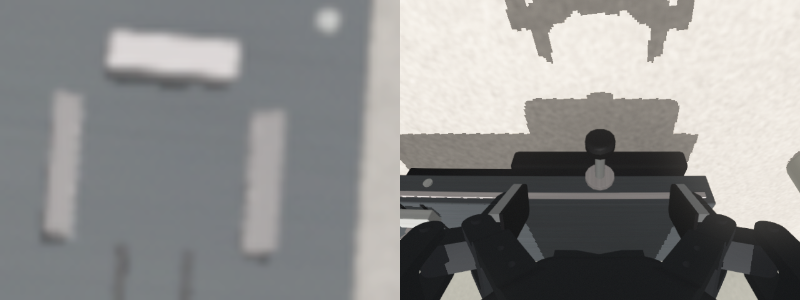

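The knob stays out by itself: it sits at about (320,232) in wrist pixels, matching the detent position, and the jaw has retracted. Next is the round holder.

Run:
```python
from h import *
R=Rt(6,0);to([.595,-.314,.15],R)
```

```text
lin mm [  83.1 -437.7   15.5] rot [-0.0058  0.5637  0.2039] t 7.18 F [ 0.7 -0.5 -0.3] open 0.08503855273866394
```

Call:
send_rows --linear '[[0, -15, 15], [0, -40, 30], [0, -70, 45], [0, -105, 50], [3, -140, 55], [10, -175, 55], [18, -210, 55], [27, -245, 55], [36, -280, 55], [45, -315, 55], [54, -350, 50], [63, -380, 45]]' --rotation '[[0, 0, 0], [0, 0, 0], [0, 0.05, 0.02], [0, 0.1, 0.035], [-0.001, 0.16, 0.058], [-0.002, 0.22, 0.08], [-0.003, 0.28, 0.1], [-0.004, 0.34, 0.123], [-0.004, 0.4, 0.145], [-0.005, 0.46, 0.167], [-0.005, 0.52, 0.188], [-0.006, 0.564, 0.204]]' --hand '[-1, -1, -1, -1, -1, -1, -1, -1, -1, -1, -1, -1]'

```text
clock: 8.18
eef_pos: [0.5648, -0.2183, 0.1847]
ee_rot: [[-0.994, -0.108, -0.006], [-0.108, 0.994, 0.0], [0.006, 0.001, -1.0]]
wrist_force: [1.2, 0.4, 0.9]
opening: 0.0855
finger_force: 0.0
```

Run:
```python
from h import *
R=Rt(6,0);to([.595,-.314,.15],R);print(r.read_state()['joints'])
```

```text
lin mm [ 30.2 -95.7 -31.7] rot [-0.0004 -0.0059 -0.0035] t 8.18 F [1.2 0.4 0.9] open 0.08551012664821907
[ 0.88965346  1.06578282 -1.28116036  1.65994497  1.06554135  1.27900976
  1.06151325]
```

Call:
send_rows --linear '[[4, -14, -3], [8, -28, -8], [13, -42, -14], [17, -56, -19], [22, -70, -24], [27, -85, -28], [30, -96, -32], [30, -96, -32], [30, -96, -32]]' --rotation '[[0, 0, 0], [0, 0, 0], [0, -0.006, -0.003], [0, -0.006, -0.003], [0, -0.006, -0.003], [0, -0.006, -0.003], [0, -0.006, -0.003], [0, -0.006, -0.003], [0, -0.006, -0.003]]' --hand '[-1, -1, -1, -1, -1, -1, -1, -1, -1]'

```text
clock: 8.93
eef_pos: [0.5941, -0.314, 0.1513]
ee_rot: [[-0.995, -0.1, 0.001], [-0.1, 0.995, -0.001], [-0.001, -0.001, -1.0]]
wrist_force: [0.0, 0.2, 0.3]
opening: 0.0855
finger_force: 0.0
```

Run:
```python
from h import *
R=Rt(6,0);to([.595,-.314,.15],R);print(r.read_state()['joints'])
c=grab('wrist','w4');save(c['color'],'w4.png');print(proj(c,[.595,-.314,.038]),proj(c,[.595,-.314,.008]))
```

```text
lin mm [ 0.9 -0.   1.7] rot [0.0012 0.0012 0.0045] t 8.93 F [0.  0.2 0.3] open 0.08545734421818532
[ 0.94452243  1.15674043 -1.24270582  1.47171804  1.11224841  1.31361354
  1.27328601]
[318.23719941 244.29083396] [318.2679379  232.72531187]
```

View pics/w4.png

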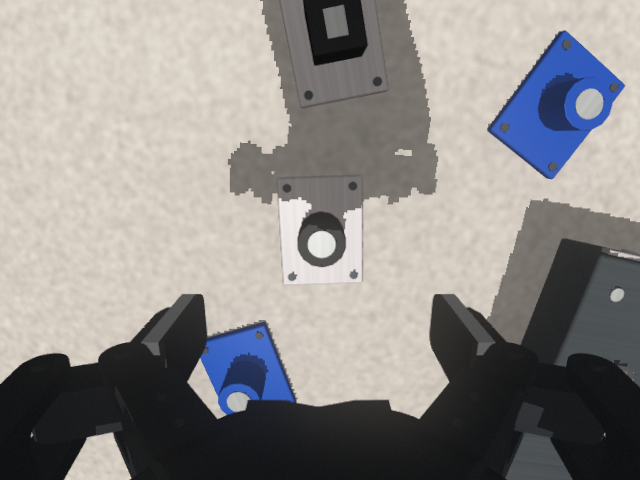

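The wrist view shows the round specimen's top at (322,243), against (318,244) predicted. The plate corners are (278,178), (362,176), (363,283) and (283,284).

Run:
```python
from h import *
c=load('w4');print(atz(c,322,243,.038))
cs=np.array([atz(c,u,v,.008) for u,v in((278,178),(362,176),(363,283),(283,284))]);print(np.round(cs,4).tolist(),cs.mean(0))
d=cs[3]-cs[0]+cs[2]-cs[1];e=cs[1]-cs[0]+cs[2]-cs[3];print(np.degrees(np.arctan2(d[1],d[0])),np.degrees(np.arctan2(-e[0],e[1])))
p=atz(c,322,243,.038);to([p[0],p[1],.033],Rt(6,0))
```

```text
[ 0.59389893 -0.31168009  0.038     ]
[[0.5588, -0.3457, 0.008], [0.5516, -0.2879, 0.008], [0.6303, -0.2768, 0.008], [0.637, -0.3363, 0.008]] [ 0.59440608 -0.31169291  0.008     ]
7.431423157830047 6.796812702131855
lin mm [  -0.5    1.4 -115.9] rot [0.0009 0.0021 0.0028] t 8.98 F [ 0.6 -0.5  1. ] open 0.08524766381547022
```

Call:
send_rows --linear '[[0, 1, -15], [0, 1, -30], [0, 1, -45], [0, 1, -60], [0, 1, -75], [0, 1, -90], [0, 1, -103], [0, 1, -112], [0, 1, -115], [0, 1, -115], [0, 1, -115]]' --rotation '[[0, 0, 0], [0, 0, 0], [0, 0, 0], [0, 0, 0], [0, 0, 0], [0, 0, 0], [0, 0, 0], [0, 0, 0], [0, 0, 0], [0, 0, 0], [0, 0, 0]]' --hand '[-1, -1, -1, -1, -1, -1, -1, -1, -1, -1, -1]'

```text
clock: 9.9
eef_pos: [0.5953, -0.313, 0.0378]
ee_rot: [[-0.995, -0.101, 0.004], [-0.101, 0.995, -0.002], [-0.004, -0.002, -1.0]]
wrist_force: [0.9, -1.2, -0.8]
opening: 0.0856
finger_force: 0.0
```

Call:
send_rows --linear '[[0, 0, 0], [0, 0, 0], [0, 0, 0], [0, 0, 0], [0, 0, 0], [0, 0, 0], [0, 0, 0]]' --rotation '[[0, 0, 0], [0, 0, 0], [0, 0, 0], [0, 0, 0], [0, 0, 0], [0, 0, 0], [0, 0, 0]]' --hand '[0, 0.5, 1, 1, 1, 1, 1]'

```text
clock: 10.48
eef_pos: [0.5953, -0.3131, 0.0381]
ee_rot: [[-0.995, -0.101, 0.004], [-0.101, 0.995, -0.002], [-0.004, -0.003, -1.0]]
wrist_force: [-0.3, -0.5, 4.7]
opening: 0.0299
finger_force: 59.9
```

Call:
send_rows --linear '[[0, 0, 5], [0, 0, 15], [0, 0, 30], [0, 0, 50], [0, 0, 75], [0, 5, 100], [0, 15, 125], [0, 30, 145], [0, 45, 160], [0, 60, 165], [0, 75, 165], [0, 75, 165]]' --rotation '[[0, 0, 0], [0, 0, 0], [0, 0, 0], [0, 0, 0], [0, 0, 0], [0, 0, 0], [0, 0, -0.03], [0, 0, -0.06], [0, 0, -0.1], [0, 0, -0.14], [0, 0, -0.18], [0, 0, -0.22]]' --hand '[1, 1, 1, 1, 1, 1, 1, 1, 1, 1, 1, 1]'

```text
clock: 11.48
eef_pos: [0.5954, -0.2335, 0.2051]
ee_rot: [[-0.993, 0.114, 0.005], [0.114, 0.993, -0.001], [-0.005, -0.0, -1.0]]
wrist_force: [-0.9, 0.5, -0.6]
opening: 0.0303
finger_force: 59.5
```

Run:
```python
from h import *
to([.62,-.100,.20],Rt(-7,0));print(r.read_state()['joints'])
```

```text
lin mm [ 24.6 133.5  -2.1] rot [ 0.0006  0.0054 -0.0077] t 11.48 F [-0.9  0.5 -0.6] open 0.03027868913883243
[ 0.86402628  1.0485236  -1.25201762  1.54516968  1.02321268  1.30470714
  0.934573  ]
```

Call:
send_rows --linear '[[2, 12, 0], [4, 24, 0], [6, 38, 0], [9, 52, 0], [12, 66, 0], [15, 80, 0], [18, 94, 0], [21, 108, 0], [24, 122, 0], [25, 133, 0], [25, 133, 0], [25, 133, 0]]' --rotation '[[0, 0, 0], [0, 0, 0], [0, 0.005, -0.008], [0, 0.005, -0.008], [0, 0.005, -0.008], [0, 0.005, -0.008], [0, 0.005, -0.008], [0, 0.005, -0.008], [0, 0.005, -0.008], [0, 0.005, -0.008], [0, 0.005, -0.008], [0, 0.005, -0.008]]' --hand '[1, 1, 1, 1, 1, 1, 1, 1, 1, 1, 1, 1]'

```text
clock: 12.48
eef_pos: [0.6199, -0.1045, 0.2024]
ee_rot: [[-0.992, 0.125, -0.002], [0.125, 0.992, -0.003], [0.002, -0.003, -1.0]]
wrist_force: [0.1, -0.8, -1.7]
opening: 0.0301
finger_force: 59.5
```

Run:
```python
from h import *
to([.62,-.100,.20],Rt(-7,0));print(r.read_state()['joints'])
c=grab('wrist','w5');t=grab('top','t5');s=grab('side','s5')
b=lambda i:np.clip((i/255.)**.7*255,0,255).astype(np.uint8)
z=cv2.resize
save(np.vstack([np.hstack([z(t['color'],(400,300)),z(s['color'],(400,300))]),np.hstack([b(z(c['color'],(400,300))),b(z(s['color'][180:330,270:470],(400,300)))])]),'w5.png')
```

```text
lin mm [0.1 4.5 0.6] rot [ 0.0031 -0.0025  0.0034] t 12.48 F [ 0.1 -0.8 -1.7] open 0.030106198730312932
[ 0.65803343  1.03515091 -1.23435598  1.57588988  1.01142663  1.28416783
  0.70444415]
```

View pics/w5.png

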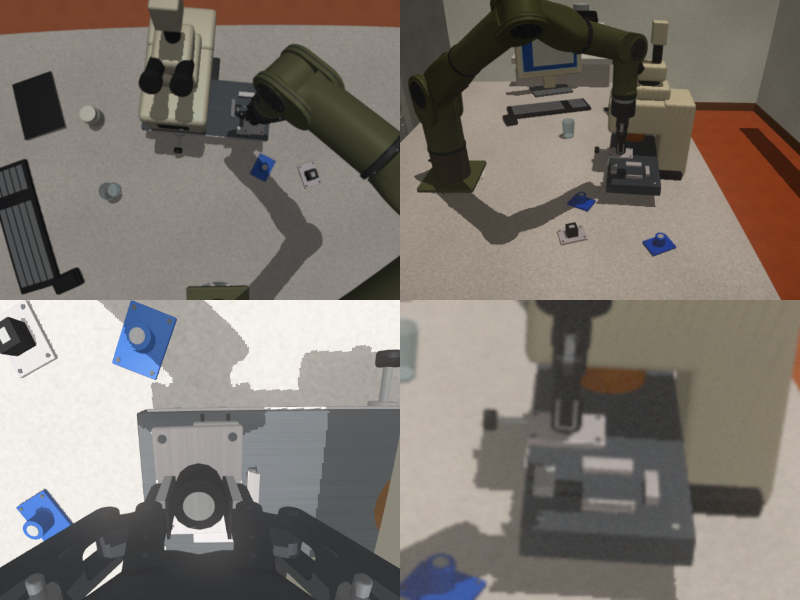

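The side and top views show the holder held level and the elbow on the right, well clear of the head. I'll hover low over the bay and check from the fixed cameras.

Call:
send_rows --linear '[[5, 1, 0], [11, 3, 0], [18, 4, 0], [25, 6, -5], [32, 7, -12], [38, 9, -22], [42, 10, -32], [44, 10, -42], [44, 10, -50], [44, 10, -57], [44, 10, -61], [44, 10, -61]]' --rotation '[[0, 0, 0], [0, 0, 0], [0.003, -0.002, 0], [0.003, -0.002, 0], [0.003, -0.002, 0], [0.003, -0.002, 0], [0.003, -0.002, 0], [0.003, -0.002, 0], [0.003, -0.002, 0], [0.003, -0.002, 0], [0.003, -0.002, 0], [0.003, -0.002, 0]]' --hand '[1, 1, 1, 1, 1, 1, 1, 1, 1, 1, 1, 1]'

```text
clock: 13.63
eef_pos: [0.6631, -0.0954, 0.14]
ee_rot: [[-0.992, 0.126, -0.002], [0.126, 0.992, 0.0], [0.002, -0.0, -1.0]]
wrist_force: [0.0, 0.8, -2.1]
opening: 0.0299
finger_force: 59.5
```

Run:
```python
from h import *
st=r.read_state();print(st['eef_pos'],np.round(st['ee_rot'],3).tolist(),st['wrist_force'])
s=grab('side','s6')
im=np.clip((cv2.resize(s['color'][230:312,328:424],None,fx=7,fy=7,interpolation=cv2.INTER_CUBIC)/255.)**.7*255,0,255).astype(np.uint8)
save(im,'s6.png')
p=np.array(st['eef_pos']);ax=-np.array(st['ee_rot'])[:,0];ay=np.array(st['ee_rot'])[:,1]
a=np.radians(1);fx=ax*np.cos(a)+ay*np.sin(a);fy=-ax*np.sin(a)+ay*np.cos(a)
c=p-.0013*ax;c[2]=p[2]-.030
for i in(1,-1):
  for j in(1,-1): print('plate top corner',i,j,np.round((proj(s,c+i*.04*fx+j*.03*fy)-[328,230])*7))
X=np.array([np.cos(np.radians(-6.5)),np.sin(np.radians(-6.5)),0]);Y=np.array([-X[1],X[0],0]);B=np.array([.6695,-.095,.085])
for n,q in dict(stopL=(.04,.025,.013),stopR=(.04,-.025,.013),jawL=(-.058,.022,.013),jawR=(-.058,-.022,.013)).items(): print(n,np.round((proj(s,B+q[0]*X+q[1]*Y+[0,0,q[2]])-[328,230])*7))
```

```text
[ 0.66306604 -0.09544251  0.13997773] [[-0.992, 0.126, -0.002], [0.126, 0.992, 0.0], [0.002, -0.0, -1.0]] [ 0.00669321  0.84122794 -2.05700539]
plate top corner 1 1 [419. 208.]
plate top corner 1 -1 [424. 312.]
plate top corner -1 1 [163. 193.]
plate top corner -1 -1 [157. 296.]
stopL [441. 249.]
stopR [446. 336.]
jawL [127. 235.]
jawR [121. 311.]
```

View pics/s6.png

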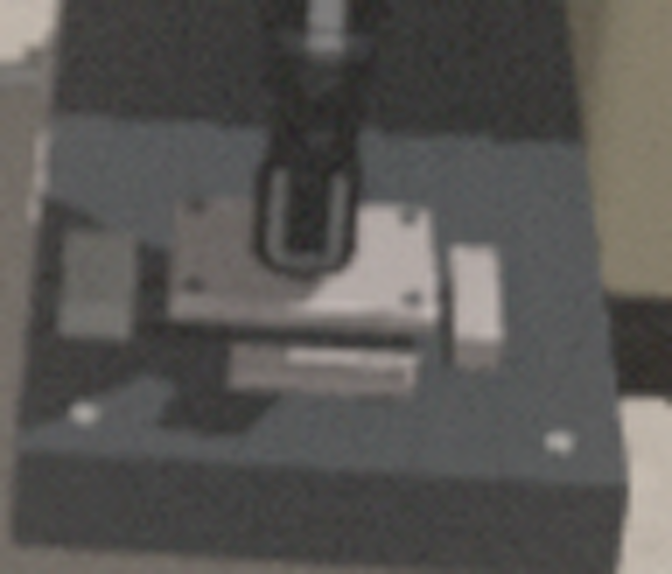

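The side crop shows the plate (top corners about (176,198) and (435,206)) between the jaw edge (137,235) and the stop face (452,248). All are offset from prediction by the same 12 px or so, so the relative alignment is good. I'll lower it.

Call:
send_rows --linear '[[0, 0.5, -3], [0, 0.5, -6], [0, 0.5, -9], [0, 0.5, -11], [0, 0.5, -13], [0, 0.5, -14.5], [0, 0.5, -15.5], [0, 0.5, -15.5]]' --rotation '[[0, 0, 0], [0, 0, 0], [0, 0, 0], [0, 0, 0], [0, 0, 0], [0, 0, 0], [0, 0, 0], [0, 0, 0]]' --hand '[1, 1, 1, 1, 1, 1, 1, 1]'

```text
clock: 14.35
eef_pos: [0.6638, -0.0946, 0.1256]
ee_rot: [[-0.992, 0.127, -0.001], [0.127, 0.992, 0.0], [0.001, 0.0, -1.0]]
wrist_force: [0.5, 0.7, -1.4]
opening: 0.0299
finger_force: 59.5
```

Call:
send_rows --linear '[[0, 0, -0.7], [0, 0, -1.4], [0, 0, -2], [0, 0, -2.5], [0, 0, -2.5]]' --rotation '[[0, 0, 0], [0, 0, 0], [0, 0, 0], [0, 0, 0], [0, 0, 0]]' --hand '[1, 1, 1, 1, 1]'

```text
clock: 14.77
eef_pos: [0.6639, -0.0946, 0.1233]
ee_rot: [[-0.992, 0.127, -0.0], [0.127, 0.992, 0.0], [0.0, 0.0, -1.0]]
wrist_force: [0.3, 0.3, -1.1]
opening: 0.0303
finger_force: 59.5
```

Call:
send_rows --linear '[[0, 0, -0.6], [0, 0, -1.2], [0, 0, -1.2]]' --rotation '[[0, 0, 0], [0, 0, 0], [0, 0, 0]]' --hand '[1, 1, 1]'

```text
clock: 15.02
eef_pos: [0.6639, -0.0945, 0.1231]
ee_rot: [[-0.992, 0.127, -0.0], [0.127, 0.992, 0.0], [0.0, 0.0, -1.0]]
wrist_force: [-1.4, -0.3, 4.3]
opening: 0.0299
finger_force: 60.2
```

Contact at TCP z 0.1231 matches the expected floor height. I'll release with a part opening and rise straight up.

Call:
send_rows --linear '[[0, 0, 0.5], [0, 0, 0.5], [0, 0, 0.5], [0, 0, 0.5], [0, 0, 0.5], [0, 0, 5], [0, 0, 12], [0, 0, 22], [0, 0, 36], [0, 0, 54], [0, 0, 75], [0, 0, 95]]' --rotation '[[0, 0, 0], [0, 0, 0], [0, 0, 0], [0, 0, 0], [0, 0, 0], [0, 0, 0], [0, 0, 0], [0, 0, 0], [0, 0, 0], [0, 0, 0], [0, 0, 0], [0, 0, 0]]' --hand '[0, 0, 0, 0, 0, 0, 0, 0, 0, 0, 0, 0]'

```text
clock: 16.02
eef_pos: [0.6641, -0.0942, 0.2201]
ee_rot: [[-0.992, 0.126, 0.001], [0.126, 0.992, 0.001], [-0.001, 0.001, -1.0]]
wrist_force: [0.8, -0.3, -0.8]
opening: 0.0426
finger_force: 0.0
```

Run:
```python
from h import *
st=r.read_state();print(st['eef_pos'],st['opening'])
s=grab('side','s7');c=grab('wrist','w7')
b=lambda i:np.clip((i/255.)**.7*255,0,255).astype(np.uint8)
save(np.hstack([b(cv2.resize(s['color'][230:314,328:440],(400,300),interpolation=cv2.INTER_CUBIC)),cv2.resize(b(c['color']),(400,300))]),'s7.png')
```

```text
[ 0.66413739 -0.09418688  0.22009205] 0.042603000330892454
```

View pics/s7.png

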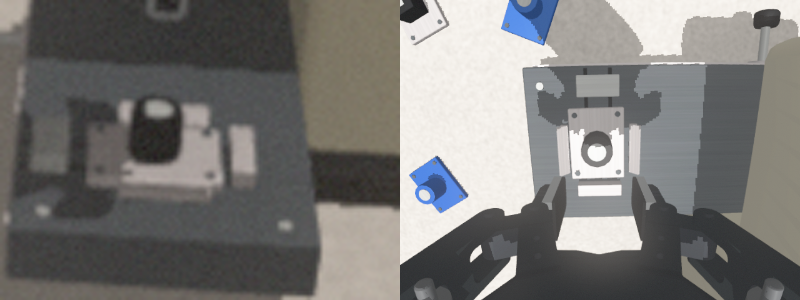

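The holder lies flat between the rails, long side from jaw to stop. Now back to the knob: first back in -x, then left with tilt.

Call:
send_rows --linear '[[-10, -2, 0], [-24, -2, 0], [-40, -2, 0], [-58, -2, 0], [-76, -2, 0], [-94, -2, 0], [-112, 2, 0], [-128, 12, 0], [-140, 28, 0], [-148, 48, 0], [-152, 70, -5], [-153, 92, -10]]' --rotation '[[0, 0, 0], [0, 0, 0], [0, 0, 0], [0, 0, 0], [0, 0, 0], [0, -0.04, 0], [0, -0.08, 0], [0, -0.13, 0], [0, -0.19, 0], [0, -0.25, 0], [0, -0.31, 0], [0, -0.37, 0]]' --hand '[0, 0, 0, 0, -0.5, -1, -1, -1, -1, -1, -1, -1]'

```text
clock: 17.12
eef_pos: [0.5101, -0.0031, 0.2084]
ee_rot: [[-0.924, 0.118, 0.363], [0.127, 0.992, -0.0], [-0.36, 0.046, -0.932]]
wrist_force: [0.5, -1.1, -0.3]
opening: 0.0855
finger_force: 0.0
```

Run:
```python
from h import *
R=Rt(-6,32);to(np.array([.548,.121,.052])-.09*R[:,2],R);s=r.read_state();print(s['eef_pos'],s['joints'])
```

```text
lin mm [-11.1 129.2 -77.5] rot [-0.0667 -0.1832  0.0095] t 17.12 F [ 0.5 -1.1 -0.3] open 0.08552914133578302
[ 0.51013384 -0.00305426  0.20837583] [ 0.60847074  0.82664225 -1.24628907  2.26281627  1.55652236  0.88661045
 -0.21198485]
```

Call:
send_rows --linear '[[-1, 14, 0], [-2, 28, -2], [-4, 44, -8], [-5, 60, -16], [-6, 76, -26], [-8, 92, -38], [-9, 106, -50], [-10, 118, -62], [-11, 126, -72], [-11, 129, -77], [-11, 129, -77], [-11, 129, -77]]' --rotation '[[-0.006, -0.018, 0.001], [-0.012, -0.036, 0.002], [-0.02, -0.054, 0.003], [-0.027, -0.074, 0.004], [-0.034, -0.094, 0.005], [-0.041, -0.114, 0.006], [-0.048, -0.134, 0.007], [-0.055, -0.152, 0.008], [-0.062, -0.17, 0.009], [-0.067, -0.183, 0.0095], [-0.067, -0.183, 0.0095], [-0.067, -0.183, 0.0095]]' --hand '[-1, -1, -1, -1, -1, -1, -1, -1, -1, -1, -1, -1]'

```text
clock: 18.12
eef_pos: [0.4998, 0.126, 0.1304]
ee_rot: [[-0.846, 0.104, 0.523], [0.088, 0.995, -0.055], [-0.526, -0.001, -0.851]]
wrist_force: [-1.2, -0.2, -0.3]
opening: 0.0854
finger_force: 0.0
```

Run:
```python
from h import *
R=Rt(-6,32);K=np.array([.548,.121,.052]);to(K-.004*R[:,2],R);s=r.read_state();print(s['eef_pos'],s['joints'])
c=grab('wrist','w8');u,v=proj(c,K);print(u,v)
g=cv2.cvtColor(c['color'],cv2.COLOR_RGB2GRAY)
# dark knob blob extents near the prediction
u,v=int(u),int(v);m=(g[v-50:v+50,u-60:u+60]<45).astype(np.uint8);n,l,st,ce=cv2.connectedComponentsWithStats(m)
for i in range(1,n):
    if st[i,4]>100: print(st[i],ce[i]+[u-60,v-50])
```

```text
lin mm [ 44.5  -4.6 -72.5] rot [ 0.0005 -0.0048 -0.0007] t 18.12 F [-1.2 -0.2 -0.3] open 0.08537576434708569
[0.49984133 0.12599724 0.13041225] [ 0.09995504  1.05243453 -1.1485974   2.42867459  1.91857049  1.32916374
 -0.91106926]
318.6989954743275 252.49060697985647
[   0   28  120   71 5181] [317.82937657 270.30013511]
```

Call:
send_rows --linear '[[5, -1, -8], [10, -1, -16], [15, -2, -24], [20, -2, -32], [25, -3, -40], [30, -3, -48], [35, -4, -56], [39, -4, -63], [42, -4.5, -68], [44.5, -4.5, -72], [44.5, -4.5, -72], [44.5, -4.5, -72]]' --rotation '[[0, 0, 0], [0, -0.005, 0], [0, -0.005, 0], [0, -0.005, 0], [0, -0.005, 0], [0, -0.005, 0], [0, -0.005, 0], [0, -0.005, 0], [0, -0.005, 0], [0, -0.005, 0], [0, -0.005, 0], [0, -0.005, 0]]' --hand '[-1, -1, -1, -1, -1, -1, -1, -1, -1, -1, -1, -1]'

```text
clock: 19.17
eef_pos: [0.5444, 0.1212, 0.0582]
ee_rot: [[-0.843, 0.105, 0.527], [0.088, 0.995, -0.056], [-0.53, -0.0, -0.848]]
wrist_force: [-0.3, 0.8, -0.1]
opening: 0.0851
finger_force: 0.0
```

Call:
send_rows --linear '[[0, 0, 0], [0, 0, 0], [0, 0, 0], [0, 0, 0], [0, 0, 0], [0, 0, 0], [0, 0, 0], [0, 0, 0]]' --rotation '[[0, 0, 0], [0, 0, 0], [0, 0, 0], [0, 0, 0], [0, 0, 0], [0, 0, 0], [0, 0, 0], [0, 0, 0]]' --hand '[0, 0.5, 1, 1, 1, 1, 1, 1]'

```text
clock: 19.83
eef_pos: [0.5443, 0.1217, 0.0587]
ee_rot: [[-0.843, 0.103, 0.528], [0.088, 0.995, -0.054], [-0.531, 0.001, -0.848]]
wrist_force: [-3.3, 1.3, 6.6]
opening: 0.0252
finger_force: 58.9
```

Call:
send_rows --linear '[[1, -0.1, 0], [2, -0.2, 0], [3, -0.3, 0], [4, -0.4, 0], [5, -0.5, 0], [6, -0.6, 0], [7, -0.7, 0], [8, -0.8, 0], [9, -0.9, 0], [10, -1, 0], [10, -1, 0]]' --rotation '[[0, 0, 0], [0, 0, 0], [0, 0, 0], [0, 0, 0], [0, 0, 0], [0, 0, 0], [0, 0, 0], [0, 0, 0], [0, 0, 0], [0, 0, 0], [0, 0, 0]]' --hand '[1, 1, 1, 1, 1, 1, 1, 1, 1, 1, 1]'

```text
clock: 20.75
eef_pos: [0.5539, 0.1207, 0.0587]
ee_rot: [[-0.843, 0.103, 0.527], [0.088, 0.995, -0.054], [-0.53, 0.001, -0.848]]
wrist_force: [-4.3, 1.3, 7.1]
opening: 0.0255
finger_force: 59.1
```

Call:
send_rows --linear '[[0.7, 0, 0], [1.4, -0.1, 0], [2.1, -0.2, 0], [2.8, -0.3, 0], [3.5, -0.3, 0], [4.2, -0.4, 0], [4.8, -0.5, 0], [4.8, -0.5, 0]]' --rotation '[[0, 0, 0], [0, 0, 0], [0, 0, 0], [0, 0, 0], [0, 0, 0], [0, 0, 0], [0, 0, 0], [0, 0, 0]]' --hand '[1, 1, 1, 1, 1, 1, 1, 1]'

```text
clock: 21.42
eef_pos: [0.5604, 0.1199, 0.0587]
ee_rot: [[-0.842, 0.105, 0.529], [0.089, 0.994, -0.055], [-0.532, 0.001, -0.847]]
wrist_force: [2.3, 1.7, 3.4]
opening: 0.0253
finger_force: 58.8
```

The spring has gone over centre and now pulls inward, with about 4 mm of travel left. A little further, gently.

Call:
send_rows --linear '[[0.4, 0, 0], [0.8, -0.1, 0], [1.2, -0.1, 0], [1.2, -0.1, 0]]' --rotation '[[0, 0, 0], [0, 0, 0], [0, 0, 0], [0, 0, 0]]' --hand '[1, 1, 1, 1]'

```text
clock: 21.75
eef_pos: [0.5612, 0.1199, 0.0587]
ee_rot: [[-0.842, 0.105, 0.529], [0.089, 0.994, -0.055], [-0.532, 0.001, -0.847]]
wrist_force: [3.1, 2.2, 5.2]
opening: 0.025
finger_force: 58.9
```

Call:
send_rows --linear '[[0.4, 0, 0], [0.8, -0.1, 0], [1, -0.1, 0], [1, -0.1, 0]]' --rotation '[[0, 0, 0], [0, 0, 0], [0, 0, 0], [0, 0, 0]]' --hand '[1, 1, 1, 1]'

```text
clock: 22.08
eef_pos: [0.5622, 0.1197, 0.0587]
ee_rot: [[-0.842, 0.105, 0.529], [0.089, 0.994, -0.055], [-0.532, 0.0, -0.847]]
wrist_force: [3.0, 2.7, 5.1]
opening: 0.0253
finger_force: 58.9
```

Call:
send_rows --linear '[[0.3, 0, 0], [0.6, -0.1, 0], [0.8, -0.1, 0], [0.8, -0.1, 0]]' --rotation '[[0, 0, 0], [0, 0, 0], [0, 0, 0], [0, 0, 0]]' --hand '[1, 1, 1, 1]'

```text
clock: 22.42
eef_pos: [0.5622, 0.1198, 0.0587]
ee_rot: [[-0.843, 0.104, 0.528], [0.088, 0.995, -0.055], [-0.531, 0.0, -0.847]]
wrist_force: [1.0, 1.6, 8.4]
opening: 0.0256
finger_force: 59.2
```

Call:
send_rows --linear '[[0.3, 0, 0], [0.6, -0.1, 0], [0.8, -0.1, 0], [0.8, -0.1, 0]]' --rotation '[[0, 0, 0], [0, 0, 0], [0, 0, 0], [0, 0, 0]]' --hand '[1, 1, 1, 1]'

```text
clock: 22.75
eef_pos: [0.5623, 0.1197, 0.0587]
ee_rot: [[-0.844, 0.103, 0.527], [0.087, 0.995, -0.054], [-0.53, 0.0, -0.848]]
wrist_force: [-1.4, 2.1, 9.3]
opening: 0.0253
finger_force: 59.5
```

The knob has stopped at about 2.3 mm of travel, and the force has only swung a few newtons: the jaw is gripping the holder. I'll release and withdraw.

Call:
send_rows --linear '[[0, 0, 0], [0, 0, 0], [0, 0, 0], [0, 0, 0], [0, 0, 0], [-5, 0, 8], [-10, 1, 17], [-16, 1, 27], [-23, 2, 39], [-30, 2, 52], [-40, 2, 66], [-50, 2, 80]]' --rotation '[[0, 0, 0], [0, 0, 0], [0, 0, 0], [0, 0, 0], [0, 0, 0], [0, 0, 0], [0, 0, 0], [0, 0, 0], [0, 0, 0], [0, 0, 0], [0, 0, 0], [0, 0, 0]]' --hand '[-1, -1, -1, -1, -1, -1, -1, -1, -1, -1, -1, -1]'

```text
clock: 23.75
eef_pos: [0.512, 0.1213, 0.1399]
ee_rot: [[-0.843, 0.104, 0.528], [0.088, 0.995, -0.055], [-0.531, -0.0, -0.847]]
wrist_force: [-0.1, -0.0, 0.3]
opening: 0.0851
finger_force: 0.0
```

Run:
```python
from h import *
s=r.read_state();print(s['eef_pos'],s['wrist_force'],s['opening'])
t=grab('top','t9');S=grab('side','s9')
# side image: rows through the bay: bright jaw/plate/stop profile at a few rows vs before
g=cv2.cvtColor(S['color'],cv2.COLOR_RGB2GRAY);g7=cv2.cvtColor(load('s7')['color'],cv2.COLOR_RGB2GRAY)
for v in(268,272,276): print(v,'before',g7[v,334:404:1].tolist(),'\n now',g[v,334:404:1].tolist())
# bystanders: match template from start
for n,c0,c1,pts in(('top',load('top'),t,{'spare':(498,280),'beaker':(177,305),'jar':(145,183)}),('side',load('side'),S,{'knob':(323,240)})):
    for k,(u,v) in pts.items():
        T=c0['color'][v-18:v+18,u-18:u+18];W=c1['color'][v-30:v+30,u-30:u+30]
        _,m,_,l=cv2.minMaxLoc(cv2.matchTemplate(W,T,cv2.TM_CCOEFF_NORMED));print(k,round(m,3),l[0]-12,l[1]-12)
```

```text
[0.51202656 0.12133932 0.13985152] [-0.13834684 -0.0313605   0.30273943] 0.085074903858057
268 before [32, 34, 36, 50, 63, 65, 65, 61, 62, 62, 62, 64, 66, 51, 33, 29, 28, 32, 43, 60, 64, 68, 66, 63, 66, 65, 67, 65, 63, 54, 34, 20, 23, 18, 20, 19, 20, 19, 19, 13, 22, 19, 20, 20, 46, 111, 137, 137, 136, 135, 123, 109, 107, 123, 134, 90, 53, 53, 90, 129, 136, 137, 138, 138, 119, 79, 54, 55, 52, 53] 
 now [50, 51, 53, 49, 50, 48, 52, 55, 54, 51, 58, 104, 130, 136, 133, 134, 133, 134, 136, 136, 136, 119, 127, 134, 138, 138, 138, 137, 139, 135, 137, 133, 99, 54, 23, 18, 24, 20, 16, 24, 20, 20, 21, 18, 18, 20, 25, 48, 112, 133, 134, 135, 136, 114, 97, 85, 115, 123, 111, 128, 136, 137, 138, 135, 118, 74, 54, 51, 52, 55]
272 before [34, 36, 50, 56, 64, 61, 63, 67, 67, 65, 67, 62, 58, 43, 32, 30, 33, 34, 44, 62, 68, 66, 67, 68, 70, 64, 65, 67, 65, 58, 36, 19, 19, 21, 22, 19, 20, 17, 19, 19, 18, 21, 18, 31, 76, 124, 134, 136, 138, 140, 138, 138, 139, 139, 138, 95, 48, 37, 60, 117, 137, 142, 141, 145, 137, 86, 55, 49, 51, 55] 
 now [57, 55, 55, 56, 54, 57, 54, 55, 54, 51, 52, 107, 133, 135, 133,
[... 263 characters left out ...]
 [27, 36, 55, 66, 71, 70, 72, 75, 73, 68, 72, 73, 55, 35, 25, 25, 26, 29, 49, 62, 58, 53, 54, 62, 67, 64, 64, 68, 100, 125, 132, 124, 112, 109, 107, 101, 107, 101, 106, 102, 111, 114, 129, 136, 137, 138, 139, 136, 137, 138, 136, 138, 137, 135, 134, 114, 66, 39, 58, 127, 139, 138, 140, 143, 138, 98, 63, 53, 51, 51] 
 now [39, 42, 36, 32, 35, 36, 32, 37, 40, 34, 38, 62, 72, 72, 72, 74, 74, 68, 72, 72, 90, 125, 140, 126, 116, 121, 136, 141, 142, 141, 142, 140, 136, 125, 112, 112, 106, 104, 91, 80, 75, 86, 97, 102, 114, 128, 135, 136, 137, 136, 136, 135, 137, 134, 138, 139, 137, 133, 96, 124, 138, 140, 139, 142, 140, 97, 59, 54, 53, 52]
spare 0.238 8 -12
beaker 1.0 0 0
jar 1.0 0 0
knob 0.992 0 0
```

Run:
```python
from h import *
c0=load('side');c1=load('s9');u,v=275,370
T=c0['color'][v-20:v+20,u-25:u+25];W=c1['color'][v-32:v+32,u-37:u+37]
_,m,_,l=cv2.minMaxLoc(cv2.matchTemplate(W,T,cv2.TM_CCOEFF_NORMED));print(m,l[0]-12,l[1]-12)
if m>.9: print(r.sign_off())
```

```text
0.9982816576957703 0 0
the job is handed in; nothing more can be done
None
```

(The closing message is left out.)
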